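Shut and lock the hood of a sample chamber

ROBOT

A 6-joint arm with a two-finger parallel gripper is mounted at the origin on the work surface. World frame = base frame: x ahead of the robot, y to its left, z up, the work surface at z = 0. Lengths are in mm, angles in rad, forces in N, time in s.
With the tool pointing down it reaches from about 275 to 750 mm from the base axis. Payload 10.2 kg.
Tool frame: the origin (TCP) lies at the very end of the fingers, on their centre line; the grasp point (between the pads) lies behind it (ctrl.grasp_offset is the z of the grasp point in the tool frame, in mm); z points along the fingers, y is the direction in which the jaws open and shut (so a half turn about z gives the same grasp; the last joint's range is limited). The gripper opens to 85 mm and grips with 20 to 120 N. Pads are 22 mm wide; open, the fingers measure 114 mm over their backs; the gripper's body (76 mm by 85 mm) begins 54 mm behind the grasp point. The pads swing forward as they close: fully open they stand 13 mm farther back than shut.
Start: joints at [0.985, 0.313, 1.498, -0, 1.331, -0.223], TCP at [186.332, 490.827, 231.294] pointing down, gripper open.
Joint ranges: [-2.94, 2.94], [-0.97, 2.17], [0.19, 2.56], [-1.23, 4.37], [0.02, 3.11], [-2.88, 2.88]. Speed limits (rad/s): [2.39, 2.39, 3.01, 3.14, 3.14, 3.14].

INTERFACE

Orientations are given as a unit quaternion [w, x, y, z].
In Python, from rig import ctrl, capture, job gives the robot as it stands. The module is installed in compiled form; this text tells all that it offers.
- The arm moves only by the tool move_arm, never from a script. Its argument "series" is a list of rows, each a list of 7 numbers: the turn, a rotation vector about the tool's x, y, z in rad, then the shift along the tool's x, y, z in cm, then the opening, from 0 (shut) to 1 (fully open). A call has 1 to 5 rows; each row is the pose to reach, as a shift and turn from the pose measured when the call began, along the tool's axes at that moment; what a row does not reach only later rows make up. A row lasts 1/12 s, in which the tool goes at most 41.7 mm and 7.16 degrees, less where a joint would pass 70% of its speed; a pose out of reach is approached as far as the arm can. A call with a gripper value outside its range is refused whole. The fingers move at their own pace and stop on an object; "grip_force" is the grip in N (left out, the last holds). Time passes only in rows, so rows that repeat a pose let the fingers close. It gives the time, the measured TCP pose, the force and the opening at its end, in the units of the state.
- ctrl.sense(): the state, without advancing time (a new reading comes with each control period).
- capture(name): name is "scene" or "top" or "wrist"; returns a dict with "frame" (400x640x3 uint8, red, green, blue), "mtx" (3x3 intrinsics, pixels), "R" (3x3) and "t" (3): a world point X has camera coordinates R X + t. Camera axes: x right, y down, z forward; pixel columns grow to the right and rows downward; lengths in mm; the calibration is good to about 2 mm. The wrist camera is an equidistant fisheye: a pixel r from the principal point sees the ray r / f radians off the axis. A picture is of the moment at which its call begins. There is no depth.
- job.finish_job(): hands the job in, once; it reports no verdict.
The state is a dict: "time_s": time; "joints": joint angles; "dq": joint speeds; "tau": joint torques, N m; "eef_pos": TCP position; "ee_rot": TCP orientation; "force": force on the tool from outside, world axes, zero at the start; "wrist_torque": the same for the moment, N m; "grip_width": opening from 0.0 (shut) to 1.0 (fully open).
Only numpy, scipy, OpenCV 4.12 (cv2) and the standard library are available. Lean on these libraries where they do the work, as an engineer would, in place of code of your own. Each camera call takes 0.05 s, during which the arm holds its last target.

TASK

Close up the sample chamber: break its folding stay at the knuckle, lower the hood gently until it is fully shut, and then push the sloping lock plunger at the front all the way in until it catches and stays in by itself. Do not slam the hood or ram anything hard against its stop, and leave everything else on the bench where it stands.

Things in the scene. Friction and masses are not known exactly. Their poses are not given: they have to be found in the camera images.
- chamber: The sample chamber, a white bench instrument fixed to the table: open-topped box 220 x 220 mm, rim 110 mm up. Origin: centre of its underside, on the table; x points from its front (robot side) to its back, y to its left, z up. A grey plunger housing leans out of its front, 50 mm right of the middle; a folding steel stay on its left props the hood.
- hood_hinge (a point): Middle of the hood's hinge line, on the rear rim: 110 mm behind the chamber's origin, 110 mm up. The line runs along the chamber's y.
- hood_lip (a point): Middle of the upper front edge of the hood, a shallow white cover 220 x 220 mm. Its flat outer face lies 30 mm outside the plane through the hinge line and rim; the edge (a lip 6 mm thick, 140 mm wide) is 236 mm from the hinge in that plane. Propped open, the outer face looks backwards and up and the edge is about 320 mm above the table; shut, 140 mm.
- hood (a joint): Hood angle in rad: 0 propped open (55 degrees above shut), growing as it closes, 0.96 shut on the rim. The hinge is stiff: once the stay is broken the hood stays at whatever angle it is left, and 1 to 4 N at the lip lowers it. While the stay is locked it cannot be lowered.
- stay_knuckle (a point): Middle of the stay's knuckle pin, steel, 14 mm across, 55 mm long, sticking out to the chamber's left (along its y) from the joint of the two 66 mm links; 148 mm left of the chamber's middle. Locked, the links are nearly in line, bowed 5 mm to the front. Push square to them, 0.88 back and 0.47 down in the chamber's frame: dead centre is passed after 5 mm and it folds to the hinge.
- stay (a joint): Angle of the stay's knuckle in rad: 0 locked against its stop, 0.14 at dead centre, above that broken and folding; about 3 when the hood is shut. After 15 mm of push it reads about 0.45. It stays where it is left.
- plunger_pad (a point): Centre of the outer face of the plunger's round steel pad, 40 mm across, 10 mm thick, on a square shaft. The plunger slides straight into the sloping housing, along (0.479, 0, -0.878) in the chamber's frame: backwards and down, 29 degrees from vertical. Fully out, the pad's face is 62 mm off the housing's face.
- plunger (a joint): How far the plunger is pressed in, in m: 0 fully out. A spring pushes it out, 5 N at the start, 10 N at 44 mm. It catches and stays in at a depth that differs from start to start, 16 to 40 mm, not known beforehand; a hard stop follows 4 mm beyond. Let go before it has caught, it springs back out.
- catch_pin (a joint): The catch pin, a small dark knob on the right side of the plunger housing, in m: 0 (within 1 mm) while free, about 0.007 once it has jumped inwards into the plunger's notch, which holds the plunger in.
- solvent_big: Bystander: brown glass bottle, 96 mm across, 210 mm tall, on the chamber's left. Loose, to be left alone; origin at the centre of its underside.
- solvent_small: Bystander: small brown glass bottle, 58 mm across, 130 mm tall, right of the plunger housing. Loose, to be left alone; origin at the centre of its underside.
- wash_bottle: Bystander: white squeeze bottle with a spout, 64 mm across, 165 mm tall, on the chamber's right. Loose, to be left alone; origin at the centre of its underside.
- vial_rack: Bystander: grey rack of small vials, 70 x 110 x 51 mm, in front of the chamber's left corner. Loose, to be left alone; origin at the centre of its underside.
- logger: Bystander: flat white hand-held instrument, 50 x 130 x 22 mm, to the chamber's right. Loose, to be left alone; origin at the centre of its underside.
- beaker: Bystander: glass beaker, 70 mm across, 90 mm tall, far to the chamber's left. Loose, to be left alone; origin at the centre of its underside.

How it is judged (in metres and radians):
On the way, in this order (a step that is already met when the one before it is completed fails the run):
1. the stay is broken at its knuckle (value of joint stay above 0.25 rad), for 0.1 s.
2. the hood is fully shut (value of joint hood above 0.935 rad), for 0.2 s.
3. the plunger has been pushed in until it caught (value of joint catch_pin above 0.005 m and value of joint plunger above 0.014 m and value of joint hood above 0.935 rad), for 0.2 s.
At the end, for the whole second after the job is handed in: The hood is shut (hood angle above 0.935 rad of 0.96), the catch pin has dropped in (above 5 mm) and holds the plunger in (more than 14 mm), all at rest and untouched (all of step 3 and velocity of joint plunger below 0.01 m/s and velocity of joint hood below 0.05 rad/s).
It fails at once if the hood is slammed: it closes faster than 0.8 rad/s in the last 0.25 rad (value of joint hood above 0.71 rad and velocity of joint hood above 0.8 rad/s).
It fails at once if the chamber, its hood or its plunger is rammed: the robot pushes it with more than 45 N (contact force between chamber and the fingers above 45 N or contact force between chamber and the arm above 45 N).
It fails at once if a bystander is pushed more than 30 mm or tipped over (distance of any of solvent_big, solvent_small, wash_bottle, vial_rack, logger, beaker from where it was at the start of the episode above 0.03 m or angle between any of solvent_big, solvent_small, wash_bottle, vial_rack, logger, beaker's own z axis and vertical above 0.5 rad).
It also fails if it takes over 61 s, if anything falls off the work surface, if the arm or the gripper's body presses on something with over 40 N, if the wrist force passes 120 N, or if a joint passes its speed limit or range.

## Working session

There is one attempt and no reset: what is moved stays moved. The work goes in short steps, Python scripts to look and compute and a tool call to move; the robot and the scene stay as the last step left them, time stands still between calls to the robot, and variables do not carry over. Pictures are saved under pics/ and viewed, and the job is handed in when it is done.

Besides the shell and the picture viewer there is one more tool, called after ">>>" in YAML: its name, and indented under it one key for each argument. move_arm: Moves the arm, as the interface text tells. Its arguments: {"type":"object","properties":{"series":{"type":"array","items":{"type":"array","items":{"type":"number"}}},"grip_force":{"type":"number"}},"required":["series"]}

```bash
mkdir -p pics
cat > h.py <<'E'
import numpy as np, cv2
from rig import ctrl, capture, job
from scipy.spatial.transform import Rotation as Ro
def snap(n,tag):
    c=capture(n); cv2.imwrite(f'pics/{tag}.png',c['frame'][:,:,::-1]); np.savez(f'pics/{tag}.npz',**c); return c
def ray(c,u,v):
    K=c['mtx'];R=c['R'];t=c['t']
    d=np.array([(u-K[0,2])/K[0,0],(v-K[1,2])/K[1,1],1.]); d=R.T@d; return -R.T@t, d/np.linalg.norm(d)
def onz(c,u,v,z):
    o,d=ray(c,u,v); return o+d*(z-o[2])/d[2]
def two(c1,p1,c2,p2):
    o1,d1=ray(c1,*p1);o2,d2=ray(c2,*p2)
    A=np.stack([d1,-d2],1); s=np.linalg.lstsq(A,o2-o1,rcond=None)[0]
    a=o1+s[0]*d1;b=o2+s[1]*d2; return (a+b)/2, np.linalg.norm(a-b)
def proj(c,X):
    p=c['R']@np.asarray(X,float)+c['t']; q=c['mtx']@p; return q[:2]/q[2]
def Rt(s):
    q=s['ee_rot']; return Ro.from_quat([q[1],q[2],q[3],q[0]])
E
python3 - <<'E'
from h import *
for n in ('scene','top','wrist'):
    c=snap(n,n+'0'); print(n,c['mtx'].round(1).tolist(),(-c['R'].T@c['t']).round(0),c['R'].round(2).tolist())
s=ctrl.sense(); print(s, ctrl.grasp_offset)
E
```

```text
scene [[420.3, 0.0, 325.9], [0.0, 420.3, 200.5], [0.0, 0.0, 1.0]] [ 558. -755. 1135.] [[1.0, -0.02, 0.0], [-0.01, -0.78, -0.63], [0.01, 0.63, -0.78]]
top [[411.4, 0.0, 322.6], [0.0, 411.4, 204.9], [0.0, 0.0, 1.0]] [ 465.   -3. 1572.] [[0.01, -1.0, -0.01], [-1.0, -0.01, -0.07], [0.07, 0.01, -1.0]]
wrist [[309.7, 0.0, 312.8], [0.0, 309.7, 203.3], [0.0, 0.0, 1.0]] [106. 520. 374.] [[0.36, 0.93, -0.0], [0.88, -0.34, 0.33], [0.31, -0.12, -0.94]]
{'time_s': 0.15, 'joints': array([ 9.84608834e-01,  3.13324913e-01,  1.49822633e+00, -1.31237125e-05,
        1.33100482e+00, -2.23396077e-01]), 'dq': array([-0.00154631, -0.00149419, -0.00206084, -0.00207372,  0.00060052,
       -0.00071745]), 'tau': array([ 1.28183092e-03, -4.12374365e+01, -2.59798121e+01, -1.31989204e-04,
        3.27168273e-03, -1.14975404e-05]), 'eef_pos': array([186.22369636, 490.66676994, 230.87842122]), 'ee_rot': array([-1.83850888e-04,  1.80401000e-01,  9.83593029e-01, -4.45287031e-04]), 'force': array([0.79271708, 1.27893756, 0.90550469]), 'wrist_torque': array([-0.0231106 , -0.00373579, -0.01299387]), 'grip_width': 1.005173806759562} -18.700000000000003
```

```bash
ls
```

```text
h.py
pics
```

View pics/scene0.png

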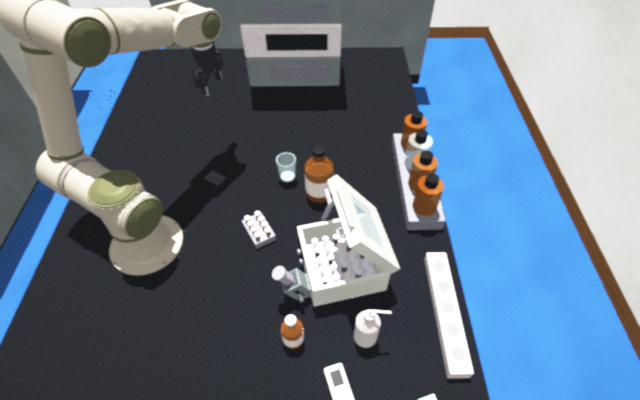

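View pics/top0.png

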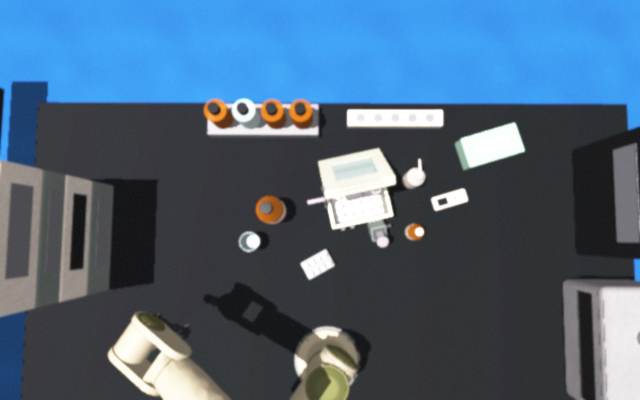

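View pics/wrist0.png

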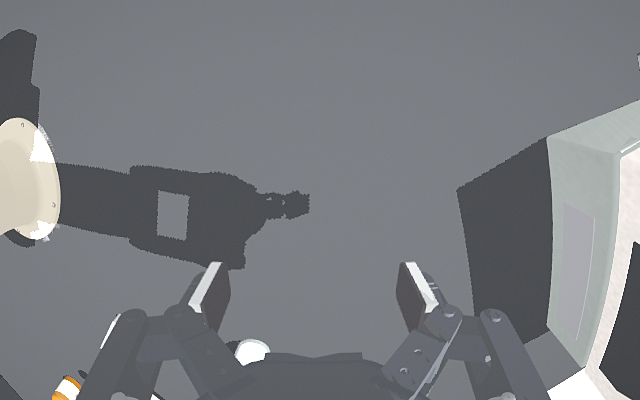

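Run:
```python
import cv2
a=cv2.imread('pics/scene0.png')[165:305,230:410]; cv2.imwrite('pics/sc0z.png',cv2.resize(a,None,fx=4.2,fy=4.2,interpolation=cv2.INTER_CUBIC))
a=cv2.imread('pics/top0.png')[140:260,290:440]; cv2.imwrite('pics/tp0z.png',cv2.resize(a,None,fx=5,fy=5,interpolation=cv2.INTER_CUBIC))
```

```text
(no output)
```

View pics/sc0z.png

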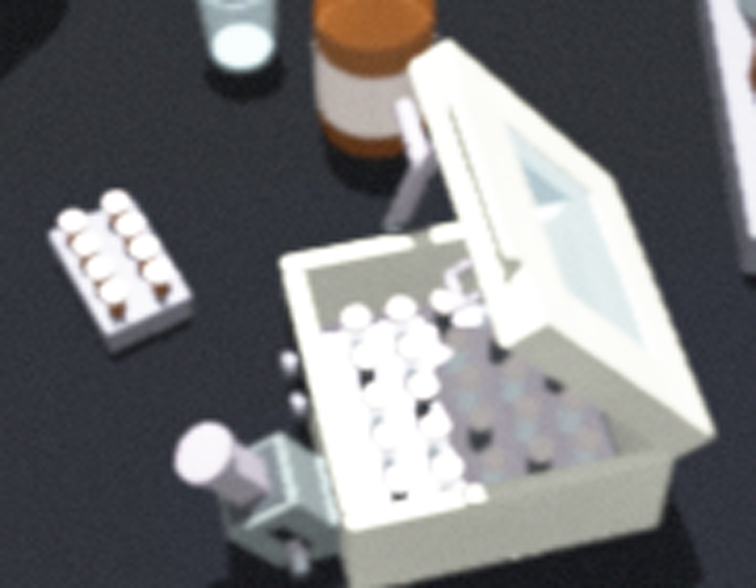

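View pics/tp0z.png

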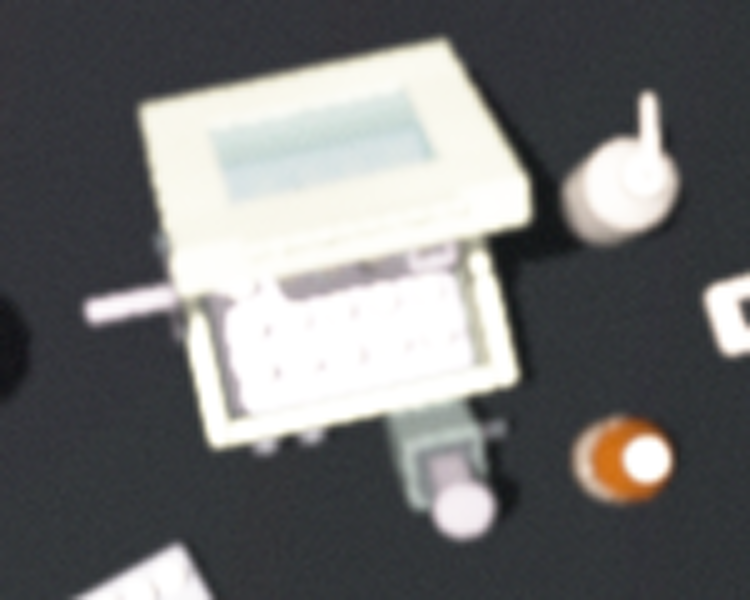

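Run:
```python
from h import *
S=dict(np.load('pics/scene0.npz'));T=dict(np.load('pics/top0.npz'))
s=lambda x,y:(230+x/4.2,165+y/4.2); t=lambda x,y:(290+x/5,140+y/5)
P=lambda a,b:two(S,s(*a),T,t(*b))
for n,a,b in [('FL',(283,262),(213,445)),('FR',(342,525),(517,382)),('pad',(206,455),(463,510)),('pintip',(403,103),(87,308)),('lipL',(412,65),(178,288)),('lipR',(520,345),(530,222))]:
    p,e=P(a,b); print(n,p.round(1),round(e,1), (onz(S,*s(*a),110)).round(1),(onz(T,*t(*b),110)).round(1))
```

```text
FL [486.9 -17.2  98.8] 3.2 [489.2 -25.  110. ] [485.1 -17.3 110. ]
FR [ 531.5 -232.2  112.2] 0.6 [ 531.7 -231.   110. ] [ 531.3 -232.6  110. ]
pad [ 442.8 -191.1  130.9] 3.9 [ 442.4 -179.1  110. ] [ 440.5 -194.1  110. ]
pintip [576.6  69.9 171.2] 1.0 [577.3 122.2 110. ] [582.   73.1 110. ]
lipL [580.8   7.  282.4] 0.7 [585. 161. 110.] [596.8   8.3 110. ]
lipR [ 630.1 -212.9  288.9] 13.3 [653.4 -97.6 110. ] [ 645.5 -242.4  110. ]
```

```bash
cat >> h.py <<'E'
PSI=0.209; O=np.array([616.,-102.6,0])
Rc=Ro.from_euler('z',PSI).as_matrix()
def w(p): return O+Rc@np.asarray(p,float)
def cf(p): return Rc.T@(np.asarray(p)-O)
E
python3 - <<'E'
from h import *
S=dict(np.load('pics/scene0.npz'));T=dict(np.load('pics/top0.npz'))
I={'s':cv2.imread('pics/scene0.png'),'t':cv2.imread('pics/top0.png')}
pts=[(-110,110,110),(-110,-110,110),(110,-110,110),(110,110,110),(-110,-110,0),(110,-110,0),(-2,175.5,171),(-2,120,171),(-188,-50,131),(0,70,320),(0,-70,320)]
for k,C,(x0,y0,x1,y1) in (('s',S,(230,165,410,305)),('t',T,(290,140,440,260))):
    a=cv2.resize(I[k][y0:y1,x0:x1],None,fx=4.2,fy=4.2,interpolation=cv2.INTER_CUBIC)
    for p in pts:
        q=proj(C,w(p)); cv2.circle(a,(int((q[0]-x0+.5)*4.2),int((q[1]-y0+.5)*4.2)),4,(0,0,255),1)
    cv2.imwrite(f'pics/ov_{k}.png',a)
for n,u,v,z in [('big',265,208,210),('big_s',0,0,0),('small',419.5,231.5,130),('beaker',250,241,90),('rack',317,264,51)]:
    if u: p=onz(T,u,v,z); print(n,p.round(0),cf(p).round(0))
E
```

```text
big [552. 209. 210.] [  2. 318. 210.]
small [ 478. -320.  130.] [-180. -184.  130.]
beaker [440. 279.  90.] [-93. 410.  90.]
rack [357.  39.  51.] [-224.  192.   51.]
```

View pics/ov_s.png

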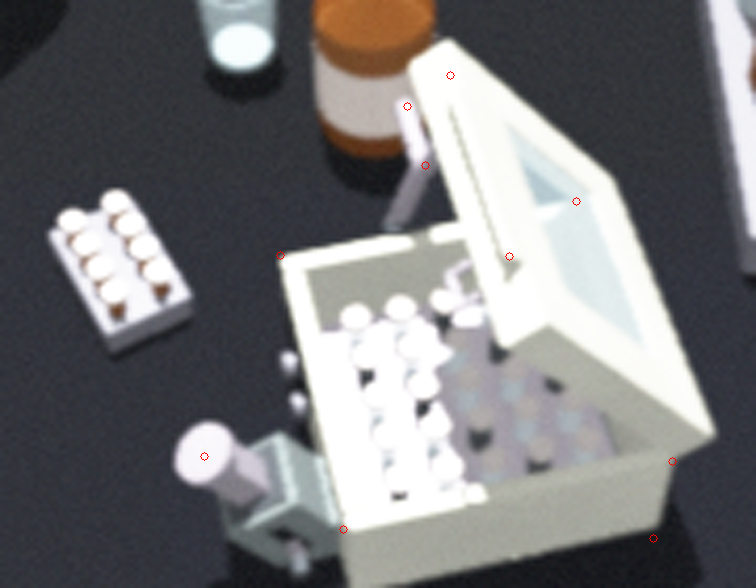

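View pics/ov_t.png

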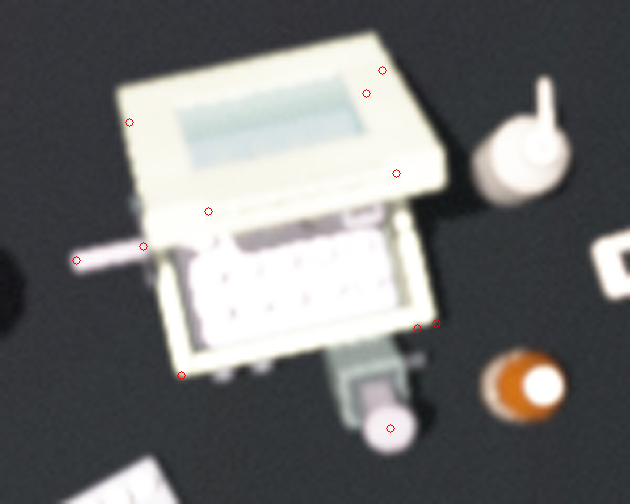

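```bash
cat >> h.py <<'E'
def orient(tau):
    z=[np.sin(tau),0,-np.cos(tau)];x=[-np.cos(tau),0,-np.sin(tau)]
    return Ro.from_matrix(Rc@np.array([x,[0,1,0],z]).T)
def rel(pc,tau,s=None):
    s=s or ctrl.sense(); R=Rt(s)
    dr=(R.inv()*orient(tau)).as_rotvec(); ds=R.inv().apply(w(pc)-s['eef_pos'])/10
    print('at',cf(s['eef_pos']).round(1),'F',s['force'].round(1),'rel',[round(float(v),3) for v in [*dr,*ds]])
def st():
    s=ctrl.sense();R=Rt(s).as_matrix(); print(s['time_s'],'cf',cf(s['eef_pos']).round(1),'z',(Rc.T@R[:,2]).round(3),'y',(Rc.T@R[:,1]).round(3),'F',(Rc.T@s['force']).round(1),'j',s['joints'].round(2)); return s
E
python3 - <<'E'
from h import *
st(); rel((-130,163,330),0); rel((-130,163,330),0.785); rel((-60,163,240),.785)
E
```

```text
0.15 cf [-297.3  669.5  230.9] z [-0.001 -0.001 -1.   ] y [ 0.541  0.841 -0.001] F [1.  1.1 0.9] j [ 0.98  0.31  1.5  -0.    1.33 -0.22]
at [-297.3  669.5  230.9] F [0.8 1.3 0.9] rel [-0.001, -0.0, -0.572, -41.48, -33.55, -9.889]
at [-297.3  669.5  230.9] F [0.8 1.3 0.9] rel [-0.225, -0.764, -0.541, -41.48, -33.55, -9.889]
at [-297.3  669.5  230.9] F [0.8 1.3 0.9] rel [-0.225, -0.764, -0.541, -47.368, -29.754, -0.894]
```

>>> move_arm:
  series:
    - [0,0,0,0,0,-5,0]
    - [0,0,-0.12,-4,-3.2,-9.5,0]
    - [0,0,-0.24,-8,-6.4,-10,0]
    - [0,0,-0.36,-11.2,-9,-10,0]
    - [0,0,-0.48,-14.4,-11.6,-10,0]
  grip_force: 40

```text
time_s: 0.57
eef_pos: [256.4, 371.9, 327.7]
ee_rot: [0.0, -0.045, 0.999, 0.0]
force: [1.4, 0.2, -0.9]
grip_width: 0.303
```

Run:
```python
from h import *
st(); rel((-130,163,330),0.785)
```

```text
0.5667 cf [-253.4  538.8  327.7] z [ 0.001  0.    -1.   ] y [0.118 0.993 0.   ] F [ 1.4 -0.1 -0.9] j [ 0.71  0.09  1.52 -0.    1.53 -0.95]
at [-253.4  538.8  327.7] F [ 1.4  0.2 -0.9] rel [-0.046, -0.783, -0.112, -16.678, -35.862, -0.224]
```

>>> move_arm:
  series:
    - [0,-0.12,-0.1,-1.6,-3.6,0,0]
    - [0,-0.24,-0.11,-3.2,-7.2,0,0]
    - [-0.02,-0.36,-0.11,-4.8,-10.8,0,0]
    - [-0.03,-0.48,-0.11,-6.4,-14.4,0,0]
    - [-0.04,-0.6,-0.11,-8,-18,0,0]

```text
time_s: 0.98
eef_pos: [352.5, 198.6, 328.3]
ee_rot: [0.292, -0.098, 0.951, 0.032]
force: [2.2, 0.3, 0.0]
grip_width: -0.002
```

Run:
```python
from h import *
st(); rel((-130,163,330),0.785)
```

```text
0.9833 cf [-195.2  349.3  328.3] z [ 0.562  0.001 -0.827] y [0.002 1.    0.003] F [ 2.2 -0.1  0. ] j [ 0.23 -0.34  2.01 -0.01  0.88 -1.54]
at [-195.2  349.3  328.3] F [2.2 0.3 0. ] rel [0.001, -0.188, -0.004, -5.555, -18.617, 3.506]
```

>>> move_arm:
  series:
    - [0,-0.05,0,-1.1,-3.7,0.7,0]
    - [0,-0.1,0,-2.2,-7.4,1.4,0]
    - [0,-0.15,0,-3.3,-11.1,2.1,0]
    - [0,-0.19,0,-4.4,-14.9,2.8,0]
    - [0,-0.19,0,-5.5,-18.6,3.5,0]

```text
time_s: 1.4
eef_pos: [438.4, 55.7, 329.2]
ee_rot: [0.383, -0.095, 0.918, 0.041]
force: [1.3, 0.7, 0.3]
grip_width: -0.001
```

Run:
```python
from h import *
st(); snap('wrist','w1');snap('scene','s1'); rel((-33,163,202),0.785)
```

```text
1.4 cf [-140.9  191.7  329.2] z [ 0.711  0.    -0.704] y [0.002 1.    0.002] F [1.4 0.4 0.3] j [-0.39 -0.35  2.09  0.59  0.8  -2.46]
at [-139.9  186.2  328.7] F [-0.2  0.1  0.6] rel [-0.007, 0.002, -0.01, 1.407, -2.219, 16.533]
```

View pics/w1.png

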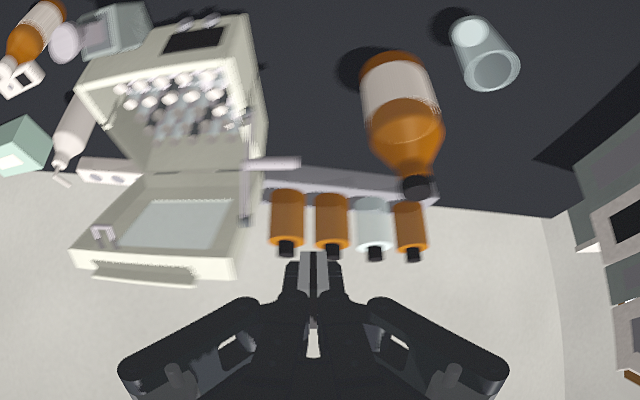

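View pics/s1.png

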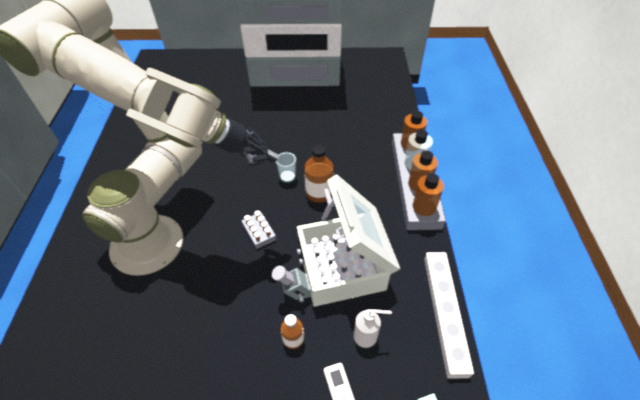

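```bash
cat >> h.py <<'E'
def orient(tau,phi=np.pi/2):
    z=[np.sin(tau),0,-np.cos(tau)];x=[-np.cos(tau),0,-np.sin(tau)]
    return Ro.from_matrix(Rc@np.array([x,[0,1,0],z]).T)*Ro.from_euler('z',phi)
def fproj(c,X):
    p=c['R']@np.asarray(X,float)+c['t']; r=np.arctan2(np.hypot(p[0],p[1]),p[2]); n=p[:2]/np.hypot(p[0],p[1])
    return np.array([c['mtx'][0,2],c['mtx'][1,2]])+n*r*c['mtx'][0,0]
def fray(c,u,v):
    d=np.array([u-c['mtx'][0,2],v-c['mtx'][1,2]]);r=np.linalg.norm(d);a=r/c['mtx'][0,0];d=d/r
    q=np.array([*(d*np.sin(a)),np.cos(a)]); return -c['R'].T@c['t'],c['R'].T@q
E
python3 - <<'E'
from h import *
c=dict(np.load('pics/w1.npz'))
print([fproj(c,w(p)).round(0) for p in [(-2,175.5,171),(-2,120,171),(-110,110,110),(-110,-110,110)]])
for p in ((300,163),(246,165)):
    o,d=fray(c,*p)
    oc=cf(o);dc=Rc.T@d
    for y in (175.5,120):
        print(p,y,(oc+dc*(y-oc[1])/dc[1]).round(1))
rel((-60,163,230),.785)
E
```

```text
[array([300., 161.]), array([253., 161.]), array([234.,  56.]), array([73., 84.])]
(300, 163) 175.5 [  7.2 175.5 168.2]
(300, 163) 120 [1117.   120.  -553.9]
(246, 165) 175.5 [-243.4  175.5  331.6]
(246, 165) 120 [-30.6 120.  194.4]
at [-139.9  186.2  328.7] F [-0.2  0.1  0.6] rel [-0.004, 0.007, 1.561, 1.33, -2.246, 12.644]
```

>>> move_arm:
  series:
    - [0,0,0.12,0.3,-0.4,0,0]
    - [0,0,0.24,0.5,-0.9,0.5,0]
    - [0,0,0.36,0.8,-1.4,1,0]
    - [0,0,0.48,1,-1.8,2,0]
    - [0,0,0.6,1.3,-2.2,3,0]

```text
time_s: 1.92
eef_pos: [456.7, 31.7, 298.1]
ee_rot: [0.353, 0.188, 0.904, 0.151]
force: [-0.0, -0.2, 0.2]
grip_width: -0.001
```

>>> move_arm:
  series:
    - [0,0,0.12,0,0,1,0]
    - [0,0,0.24,0,0,2,0]
    - [0,0,0.36,0,0,3,0]
    - [0,0,0.48,0,0,4,0]
    - [0,0,0.6,0,0,5,0]

```text
time_s: 2.33
eef_pos: [491.5, 39.6, 262.3]
ee_rot: [0.291, 0.449, 0.807, 0.249]
force: [-0.1, 0.1, -0.2]
grip_width: 0.0
```

Run:
```python
from h import *
st(); rel((-60,163,230),0.785)
```

```text
2.3333 cf [-92.3 164.9 262.3] z [ 0.708 -0.006 -0.706] y [0.665 0.342 0.663] F [-0.   0.2 -0.2] j [-0.37 -0.13  2.11  0.75  0.59 -1.43]
at [-92.3 164.9 262.3] F [-0.1  0.1 -0.2] rel [0.0, 0.006, 0.35, -0.152, -0.062, 4.573]
```

>>> move_arm:
  series:
    - [0,0,0.12,0,0,1,0]
    - [0,0,0.24,-0.1,0,2,0]
    - [0,0,0.35,-0.1,0,3,0]
    - [0,0,0.35,-0.1,0,3,0]

```text
time_s: 2.67
eef_pos: [512.7, 43.9, 240.0]
ee_rot: [0.241, 0.584, 0.716, 0.296]
force: [0.9, -0.1, -0.8]
grip_width: -0.002
```

Run:
```python
from h import *
st(); c=snap('wrist','w2'); snap('scene','s2');snap('top','t2')
print([fproj(c,w(p)).round(0) for p in [(-2,175.5,171),(-2,120,171),(-110,110,110),(-110,-110,110)]])
```

```text
2.6667 cf [-70.7 164.8 240. ] z [ 0.706 -0.004 -0.708] y [ 0.708 -0.004  0.706] F [ 0.9 -0.3 -0.8] j [-0.33 -0.04  2.1   0.81  0.52 -1.13]
[array([313., 190.]), array([313., 251.]), array([174., 277.]), array([220., 417.])]
```

View pics/w2.png

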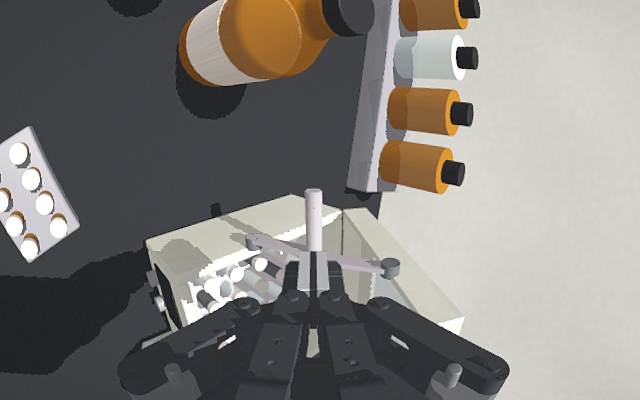

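View pics/s2.png

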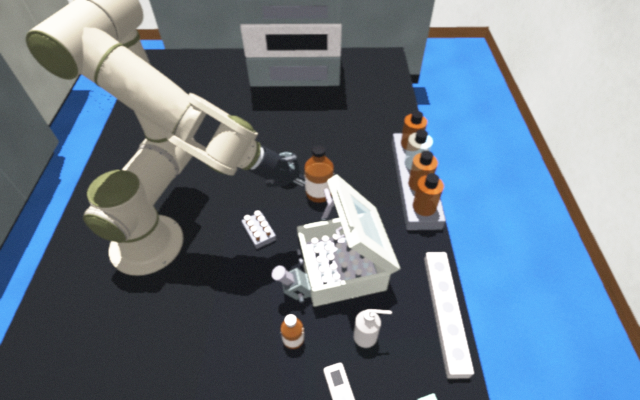

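>>> move_arm:
  series:
    - [0,0,0,0,0,2,0]
    - [0,0,0,0,0,4.5,0]
    - [0,0,0,0,0,6.5,0]
    - [0,0,0,0,0,7.5,0]
    - [0,0,0,0,0,8,0]

```text
time_s: 3.23
eef_pos: [568.1, 55.0, 184.5]
ee_rot: [0.243, 0.58, 0.719, 0.295]
force: [0.3, -0.1, -0.5]
grip_width: -0.003
```

>>> move_arm:
  series:
    - [0,0,0,0,0.1,0.3,0]
    - [0,0,0,0,0.2,0.6,0]
    - [0,0,0,0,0.3,0.9,0]
    - [0,0,0,0,0.4,1.2,0]

```text
time_s: 3.57
eef_pos: [579.6, 57.3, 179.9]
ee_rot: [0.244, 0.58, 0.719, 0.296]
force: [-0.7, -0.5, 3.0]
grip_width: -0.001
```

Run:
```python
from h import *
st(); c=snap('wrist','w3')
```

```text
3.5667 cf [ -2.4 164.  179.9] z [ 0.708 -0.005 -0.706] y [0.706 0.006 0.708] F [-0.8 -0.4  3. ] j [-0.24  0.21  2.01  1.04  0.36 -1.34]
```

View pics/w3.png

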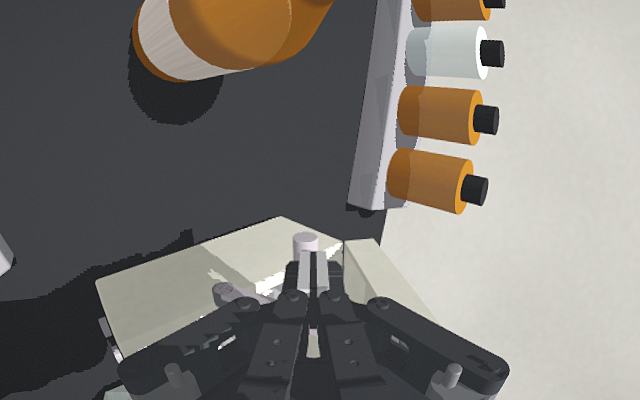

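>>> move_arm:
  series:
    - [0,0,0,0,0.1,0.4,0]
    - [0,0,0,0,0.2,0.8,0]
    - [0,0,0,0,0.3,1.2,0]
    - [0,0,0,0,0.4,1.6,0]
    - [0,0,0,0,0.5,2,0]

```text
time_s: 4.03
eef_pos: [597.8, 60.9, 169.2]
ee_rot: [0.245, 0.58, 0.719, 0.296]
force: [-2.6, 0.2, 6.0]
grip_width: 0.001
```

Run:
```python
from h import *
st(); c=snap('wrist','w4')
```

```text
4.0333 cf [ 16.2 163.7 169.2] z [ 0.709 -0.005 -0.705] y [0.705 0.006 0.709] F [-2.5  0.7  6. ] j [-0.22  0.27  1.97  1.07  0.34 -1.37]
```

View pics/w4.png

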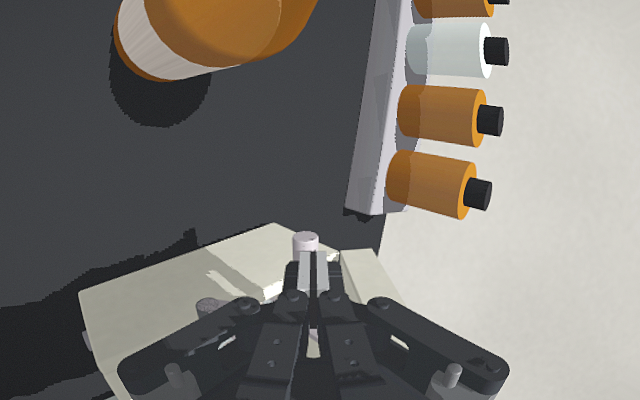

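>>> move_arm:
  series:
    - [0,0,0,0,0,-3,0]
    - [0,0,0,0,0,-6.5,0]
    - [0,0,0,0,3,-9.5,0]
    - [0.12,0,0,0,6,-12,0]
    - [0.24,0,0,0,9,-14.5,0]

```text
time_s: 4.5
eef_pos: [557.3, 56.6, 307.3]
ee_rot: [0.193, 0.593, 0.743, 0.243]
force: [0.1, 0.8, -1.1]
grip_width: 0.0
```

Run:
```python
from h import *
st(); c=snap('scene','s5'); c=snap('wrist','w5'); rel((-20,60,370),.35); rel((35,0,370),.35)
a=cv2.imread('pics/s5.png')[165:305,230:410]; cv2.imwrite('pics/s5z.png',cv2.resize(a,None,fx=4.2,fy=4.2,interpolation=cv2.INTER_CUBIC))
```

```text
4.5 cf [-24.4 168.  307.3] z [ 0.59   0.009 -0.808] y [0.808 0.011 0.59 ] F [ 0.3  0.8 -1.1] j [-0.23  0.04  1.76  0.37  0.8  -0.64]
at [-20.2 167.2 314.4] F [ 0.7  0.3 -0.2] rel [0.294, -0.004, 0.016, -10.741, 3.184, -4.507]
at [-20.2 167.2 314.4] F [ 0.7  0.3 -0.2] rel [0.294, -0.004, 0.016, -16.83, 7.489, -1.245]
```

View pics/s5z.png

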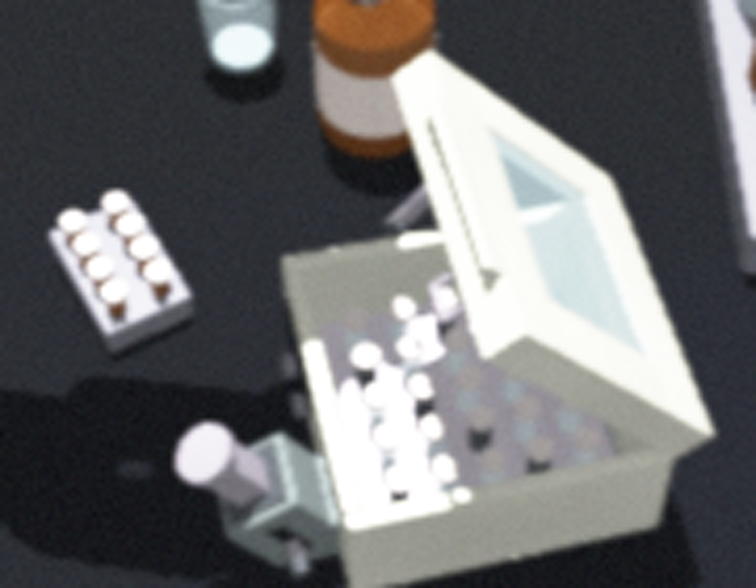

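View pics/w5.png

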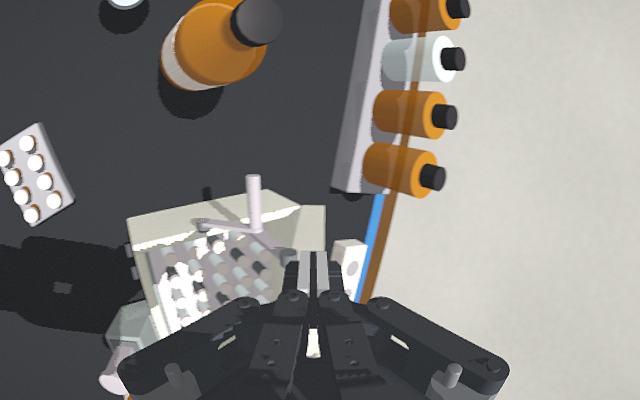

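>>> move_arm:
  series:
    - [0.1,0,0,0,2,-3,0]
    - [0.2,0,0,-3.5,3.5,-4,0]
    - [0.29,0,0,-7.5,4.5,-3.5,0]
    - [0.29,0,0,-11.5,5.8,-2.5,0]
    - [0.29,0,0,-15,7,-1.5,0]

```text
time_s: 5.02
eef_pos: [641.4, -78.9, 368.5]
ee_rot: [0.111, 0.612, 0.771, 0.137]
force: [0.4, 1.0, 0.2]
grip_width: 0.001
```

Run:
```python
from h import *
st(); c=snap('scene','s6'); c=snap('wrist','w6'); rel((40,0,310),.35)
a=cv2.imread('pics/s6.png')[125:305,200:410]; cv2.imwrite('pics/s6z.png',cv2.resize(a,None,fx=3.6,fy=3.6,interpolation=cv2.INTER_CUBIC))
```

```text
5.0167 cf [ 29.8  17.9 368.5] z [ 0.347  0.003 -0.938] y [0.938 0.018 0.347] F [0.6 0.9 0.2] j [-0.38  0.35  1.13  0.2   1.36 -0.62]
at [ 29.9  14.6 364.4] F [-0.5  1.7 -1.7] rel [-0.0, -0.004, 0.013, -1.465, -0.93, 5.454]
```

View pics/s6z.png

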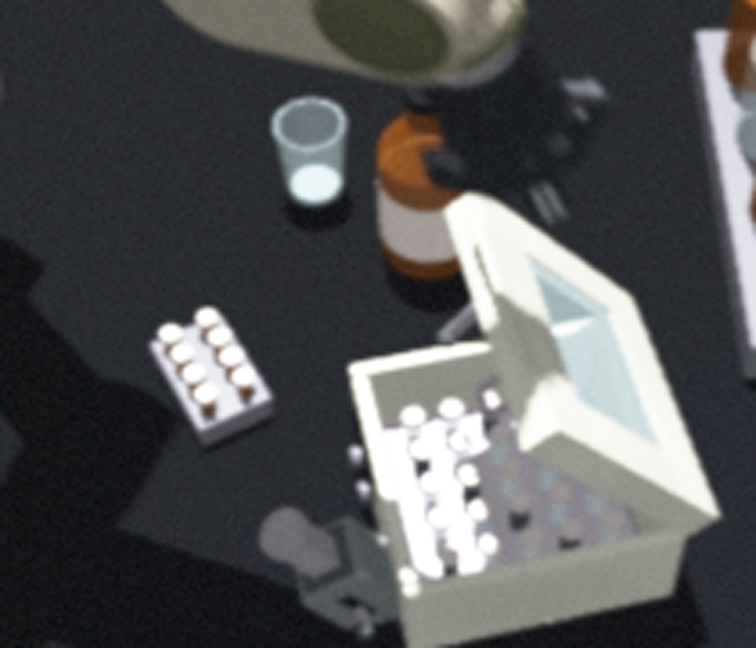

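View pics/w6.png

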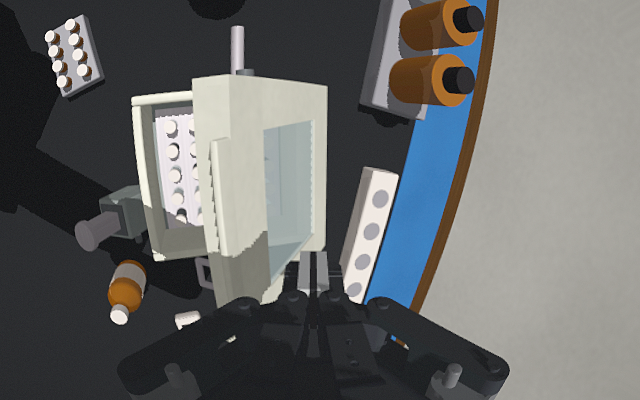

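>>> move_arm:
  series:
    - [0,0,0,-0.5,-0.3,2,0]
    - [0,0,0,-1,-0.6,4,0]
    - [0,0,0,-1.4,-0.9,5.4,0]
    - [0,0,0,-1.4,-1.8,5.7,0]
    - [0,0,0,-1.4,-2.3,5.9,0]

```text
time_s: 5.53
eef_pos: [643.3, -95.8, 298.6]
ee_rot: [0.107, 0.615, 0.77, 0.135]
force: [0.4, -0.5, -0.2]
grip_width: -0.0
```

>>> move_arm:
  series:
    - [0,0,0,0,-0.3,0.1,0]
    - [0,0,0,0,-0.6,0.2,0]
    - [0,0,0,0,-0.9,0.3,0]

```text
time_s: 5.78
eef_pos: [635.9, -97.2, 293.0]
ee_rot: [0.108, 0.615, 0.77, 0.136]
force: [-0.3, -0.9, -0.4]
grip_width: -0.0
```

Run:
```python
from h import *
st(); c=snap('scene','s7'); c=snap('wrist','w7')
a=cv2.imread('pics/s7.png')[125:305,200:410]; cv2.imwrite('pics/s7z.png',cv2.resize(a,None,fx=3.6,fy=3.6,interpolation=cv2.INTER_CUBIC))
```

```text
5.7833 cf [ 20.6   1.1 293. ] z [ 0.341  0.006 -0.94 ] y [0.94  0.013 0.341] F [-0.5 -0.8 -0.4] j [-0.42  0.37  1.3   0.22  1.2  -0.69]
```

View pics/s7z.png

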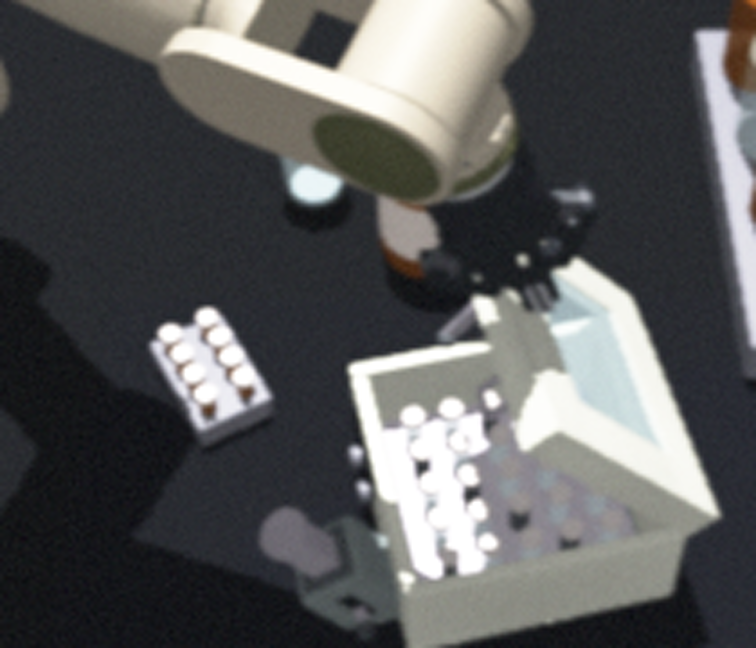

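View pics/w7.png

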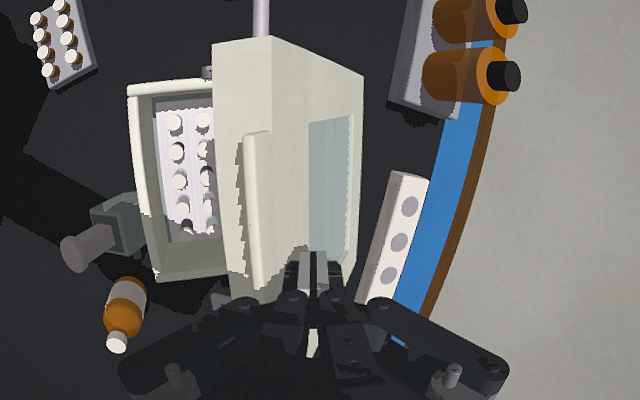

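```bash
cat > arc.py <<'E'
from h import *
import sys
s=st();R=Rt(s); p=cf(s['eef_pos'])
Y=Rc.T@R.as_matrix()[:,1];Z=Rc.T@R.as_matrix()[:,2]
P=p-14.5*Y; r=P-np.array([110,0,110]); r[1]=0; rad=np.hypot(r[0],r[2]); a0=np.arctan2(r[2],-r[0])
print('P',P.round(1),'rad',rad.round(1),'hood angle if touching',round(0.96-(a0-np.arcsin(30/rad)),3))
step=float(sys.argv[1]); off=R.inv().apply(Rc@np.array([0,-p[1],0]))
for k in range(1,11):
    a=a0-k*step; q=np.array([-rad*np.cos(a),0,rad*np.sin(a)])-r
    print(k,(R.inv().apply(Rc@q)/10).round(2), round(0.96-(a-np.arcsin(30/rad)),3))
E
python3 arc.py 0.035
```

```text
5.8833 cf [ 20.5   1.  292.9] z [ 0.341  0.006 -0.94 ] y [0.94  0.013 0.341] F [ 0.4 -0.5  0.1] j [-0.42  0.37  1.3   0.22  1.2  -0.69]
P [  6.9   0.9 288. ] rad 205.7 hood angle if touching 0.061
1 [ 0.01 -0.71  0.14] 0.096
2 [ 0.02 -1.41  0.3 ] 0.131
3 [ 0.02 -2.1   0.49] 0.166
4 [ 0.03 -2.79  0.71] 0.201
5 [ 0.04 -3.47  0.94] 0.236
6 [ 0.05 -4.14  1.2 ] 0.271
7 [ 0.05 -4.8   1.49] 0.306
8 [ 0.06 -5.45  1.79] 0.341
9 [ 0.07 -6.09  2.12] 0.376
10 [ 0.07 -6.72  2.47] 0.411
```

>>> move_arm:
  series:
    - [0,0,0,0,-0.7,0.15,0]
    - [0,0,0,0,-1.4,0.3,0]
    - [0,0,0,0,-2.1,0.5,0]
    - [0,0,0,0,-2.8,0.7,0]
    - [0,0,0,0,-3.45,0.95,0]

```text
time_s: 6.3
eef_pos: [606.8, -104.0, 272.4]
ee_rot: [0.108, 0.615, 0.77, 0.136]
force: [-0.1, -0.1, 3.2]
grip_width: -0.004
```

```bash
python3 arc.py 0.035
```

```text
6.3 cf [ -9.2   0.6 272.4] z [ 0.341  0.005 -0.94 ] y [0.94  0.013 0.341] F [-0.1 -0.1  3.2] j [-0.45  0.32  1.42  0.24  1.14 -0.75]
P [-22.9   0.4 267.4] rad 206.0 hood angle if touching 0.236
1 [ 0.01 -0.67  0.26] 0.271
2 [ 0.01 -1.33  0.55] 0.306
3 [ 0.02 -1.99  0.85] 0.341
4 [ 0.03 -2.63  1.18] 0.376
5 [ 0.03 -3.26  1.53] 0.411
6 [ 0.04 -3.87  1.91] 0.446
7 [ 0.05 -4.48  2.3 ] 0.481
8 [ 0.05 -5.06  2.72] 0.516
9 [ 0.06 -5.64  3.16] 0.551
10 [ 0.06 -6.2   3.61] 0.586
```

>>> move_arm:
  series:
    - [0,0,0,0,-0.65,0.3,0]
    - [0,0,0,0,-1.35,0.55,0]
    - [0,0,0,0,-2,0.85,0]
    - [0,0,0,0,-2.65,1.2,0]
    - [0,0,0,0,-3.25,1.55,0]

```text
time_s: 6.72
eef_pos: [581.6, -109.6, 246.1]
ee_rot: [0.108, 0.615, 0.77, 0.135]
force: [0.6, 0.1, 3.4]
grip_width: 0.001
```

```bash
python3 arc.py 0.035
python3 - <<'E'
from h import *
snap('scene','s8'); snap('wrist','w8')
a=cv2.imread('pics/s8.png')[125:305,200:410]; cv2.imwrite('pics/s8z.png',cv2.resize(a,None,fx=3.6,fy=3.6,interpolation=cv2.INTER_CUBIC))
E
```

```text
6.7167 cf [-35.1   0.3 246.1] z [ 0.341  0.006 -0.94 ] y [0.94  0.013 0.341] F [ 0.6 -0.1  3.4] j [-0.48  0.29  1.53  0.26  1.07 -0.8 ]
P [-4.880e+01  1.000e-01  2.412e+02] rad 205.9 hood angle if touching 0.416
1 [ 0.01 -0.61  0.38] 0.451
2 [ 0.01 -1.22  0.77] 0.486
3 [ 0.02 -1.8   1.19] 0.521
4 [ 0.02 -2.37  1.63] 0.556
5 [ 0.03 -2.93  2.09] 0.591
6 [ 0.03 -3.47  2.57] 0.626
7 [ 0.03 -3.99  3.07] 0.661
8 [ 0.04 -4.5   3.58] 0.696
9 [ 0.04 -4.98  4.11] 0.731
10 [ 0.04 -5.45  4.66] 0.766
```

View pics/s8z.png

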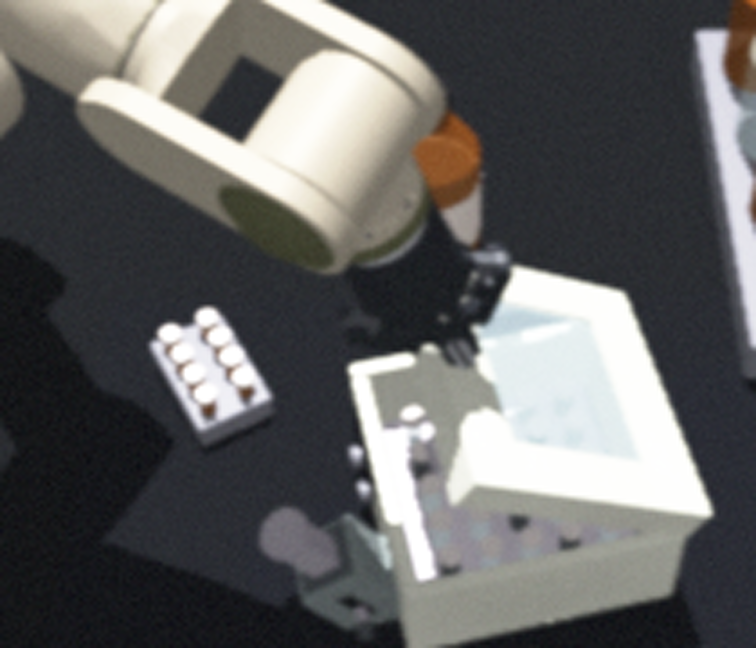

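View pics/w8.png

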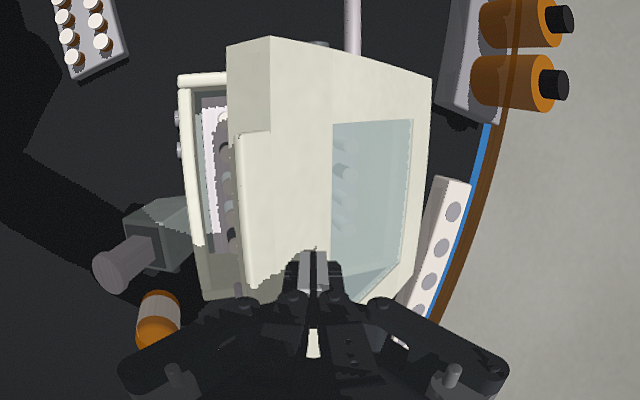

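Hood is following the finger (lip now just in front of the fingertips, stay folding). Continue along the arc.

>>> move_arm:
  series:
    - [0,0,0,0,-0.6,0.4,0]
    - [0,0,0,0,-1.2,0.8,0]
    - [0,0,0,0,-1.8,1.2,0]
    - [0,0,0,0,-2.35,1.65,0]
    - [0,0,0,0,-2.95,2.1,0]

```text
time_s: 7.23
eef_pos: [560.7, -114.2, 215.0]
ee_rot: [0.107, 0.615, 0.769, 0.135]
force: [1.3, -1.0, 1.7]
grip_width: -0.003
```

```bash
python3 arc.py 0.025
```

```text
7.2333 cf [-5.65e+01  2.00e-01  2.15e+02] z [ 0.339  0.007 -0.941] y [0.941 0.012 0.339] F [ 1.1 -1.3  1.7] j [-0.51  0.27  1.63  0.28  0.99 -0.86]
P [-70.2   0.  210. ] rad 206.1 hood angle if touching 0.599
1 [ 0.   -0.38  0.34] 0.624
2 [ 0.   -0.76  0.7 ] 0.649
3 [ 0.01 -1.12  1.06] 0.674
4 [ 0.01 -1.48  1.43] 0.699
5 [ 0.01 -1.83  1.81] 0.724
6 [ 0.01 -2.17  2.2 ] 0.749
7 [ 0.01 -2.5   2.6 ] 0.774
8 [ 0.01 -2.81  3.  ] 0.799
9 [ 0.02 -3.12  3.42] 0.824
10 [ 0.02 -3.42  3.84] 0.849
```

>>> move_arm:
  series:
    - [0,0,0,0,-0.4,0.35,0]
    - [0,0,0,0,-0.75,0.7,0]
    - [0,0,0,0,-1.1,1.05,0]
    - [0,0,0,0,-1.5,1.45,0]
    - [0,0,0,0,-1.85,1.8,0]

```text
time_s: 7.65
eef_pos: [549.4, -116.6, 191.2]
ee_rot: [0.107, 0.615, 0.769, 0.135]
force: [0.5, -0.3, 1.4]
grip_width: 0.001
```

```bash
python3 arc.py 0.025
```

```text
7.65 cf [-6.810e+01  1.000e-01  1.912e+02] z [ 0.339  0.007 -0.941] y [0.941 0.012 0.339] F [ 0.4 -0.3  1.4] j [-0.53  0.28  1.7   0.29  0.93 -0.9 ]
P [-81.7  -0.  186.3] rad 206.3 hood angle if touching 0.727
1 [ 0.   -0.34  0.39] 0.752
2 [ 0.   -0.66  0.79] 0.777
3 [ 0.   -0.98  1.2 ] 0.802
4 [ 0.   -1.29  1.61] 0.827
5 [ 0.01 -1.58  2.03] 0.852
6 [ 0.01 -1.87  2.46] 0.877
7 [ 0.01 -2.14  2.9 ] 0.902
8 [ 0.01 -2.41  3.34] 0.927
9 [ 0.01 -2.66  3.79] 0.952
10 [ 0.01 -2.9   4.25] 0.977
```

>>> move_arm:
  series:
    - [0,0,0,0,-0.35,0.4,0]
    - [0,0,0,0,-0.65,0.8,0]
    - [0,0,0,0,-1,1.2,0]
    - [0,0,0,0,-1.3,1.6,0]
    - [0,0,0,0,-1.6,2,0]

```text
time_s: 8.07
eef_pos: [541.2, -118.4, 166.5]
ee_rot: [0.107, 0.615, 0.769, 0.135]
force: [-0.9, -0.3, 2.9]
grip_width: -0.003
```

```bash
python3 arc.py 0.02
```

```text
8.0667 cf [-7.640e+01  1.000e-01  1.665e+02] z [ 0.339  0.007 -0.941] y [0.941 0.012 0.339] F [-0.9 -0.1  2.9] j [-0.54  0.29  1.75  0.31  0.87 -0.94]
P [-9.010e+01 -1.000e-01  1.616e+02] rad 206.6 hood angle if touching 0.853
1 [ 0.   -0.23  0.34] 0.873
2 [ 0.   -0.45  0.69] 0.893
3 [ 0.   -0.67  1.04] 0.913
4 [ 0.   -0.88  1.4 ] 0.933
5 [ 0.   -1.08  1.76] 0.953
6 [ 0.   -1.27  2.13] 0.973
7 [ 0.   -1.46  2.5 ] 0.993
8 [ 0.   -1.64  2.87] 1.013
9 [-0.   -1.81  3.24] 1.033
10 [-0.   -1.97  3.62] 1.053
```

>>> move_arm:
  series:
    - [0,0,0,0,-0.2,0.35,0]
    - [0,0,0,0,-0.45,0.7,0]
    - [0,0,0,0,-0.65,1.05,0]
    - [0,0,0,0,-0.85,1.35,0]
    - [0,0,0,0,-0.95,1.55,0]

```text
time_s: 8.48
eef_pos: [537.4, -119.2, 148.2]
ee_rot: [0.106, 0.615, 0.77, 0.135]
force: [-1.4, -0.3, 3.2]
grip_width: 0.004
```

```bash
python3 arc.py 0.01
```

```text
8.4833 cf [-8.030e+01  1.000e-01  1.482e+02] z [ 0.339  0.007 -0.941] y [0.941 0.012 0.339] F [-1.5  0.   3.2] j [-0.55  0.31  1.78  0.33  0.83 -0.96]
P [-9.390e+01 -1.000e-01  1.433e+02] rad 206.6 hood angle if touching 0.944
1 [-0.   -0.1   0.18] 0.954
2 [-0.   -0.2   0.36] 0.964
3 [-0.   -0.29  0.55] 0.974
4 [-0.   -0.39  0.73] 0.984
5 [-0.   -0.48  0.92] 0.994
6 [-0.   -0.57  1.1 ] 1.004
7 [-0.   -0.66  1.29] 1.014
8 [-0.   -0.74  1.48] 1.024
9 [-0.   -0.83  1.66] 1.034
10 [-0.   -0.91  1.85] 1.044
```

Slow final millimetres, watching force.

>>> move_arm:
  series:
    - [0,0,0,0,-0.05,0.1,0]
    - [0,0,0,0,-0.1,0.2,0]
    - [0,0,0,0,-0.15,0.3,0]

```text
time_s: 8.73
eef_pos: [537.0, -119.2, 144.7]
ee_rot: [0.106, 0.615, 0.77, 0.135]
force: [-1.3, -0.3, 1.8]
grip_width: -0.001
```

>>> move_arm:
  series:
    - [0,0,0,0,0,0.1,0]
    - [0,0,0,0,0,0.2,0]

```text
time_s: 8.9
eef_pos: [537.6, -119.0, 142.8]
ee_rot: [0.106, 0.615, 0.77, 0.135]
force: [-1.7, -0.0, 1.9]
grip_width: -0.0
```

```bash
python3 arc.py 0.01|head -2
```

```text
8.9 cf [-80.    0.2 142.8] z [ 0.339  0.007 -0.941] y [0.941 0.012 0.339] F [-1.7  0.3  1.9] j [-0.54  0.32  1.79  0.33  0.81 -0.97]
P [-9.370e+01  1.000e-01  1.378e+02] rad 205.6 hood angle if touching 0.971
```

>>> move_arm:
  series:
    - [0,0,0,0,0,0.1,0]
    - [0,0,0,0,0,0.2,0]
    - [0,0,0,0,0,0.3,0]

```text
time_s: 9.15
eef_pos: [538.4, -118.9, 141.3]
ee_rot: [0.106, 0.615, 0.77, 0.135]
force: [-22.7, -0.5, 29.8]
grip_width: 0.005
```

```bash
python3 arc.py 0.01|head -2;python3 - <<'E'
from h import *
snap('scene','s9'); snap('wrist','w9')
a=cv2.imread('pics/s9.png')[125:305,200:410]; cv2.imwrite('pics/s9z.png',cv2.resize(a,None,fx=3.6,fy=3.6,interpolation=cv2.INTER_CUBIC))
E
```

```text
9.15 cf [-79.3   0.2 141.3] z [ 0.338  0.007 -0.941] y [0.941 0.013 0.338] F [-22.3   4.2  29.8] j [-0.54  0.32  1.79  0.33  0.81 -0.97]
P [-93.   -0.  136.4] rad 204.7 hood angle if touching 0.978
```

View pics/s9z.png

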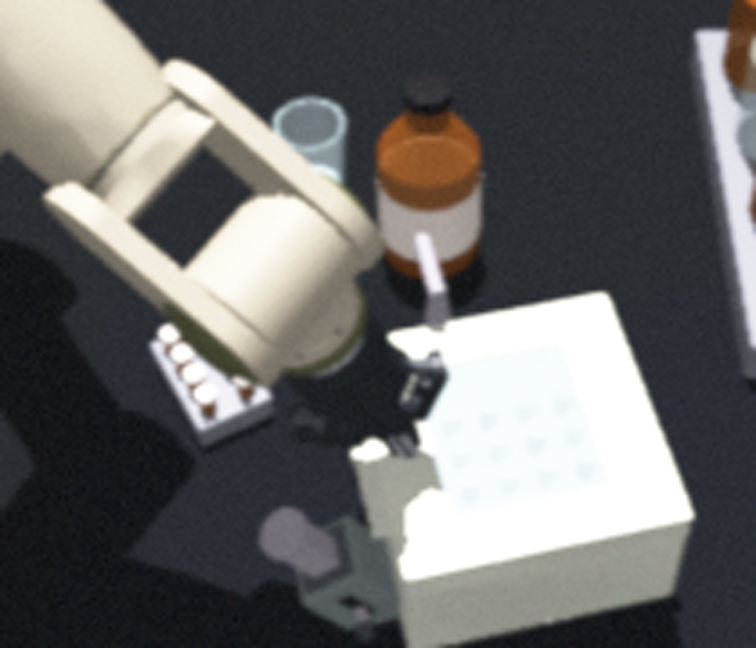

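View pics/w9.png

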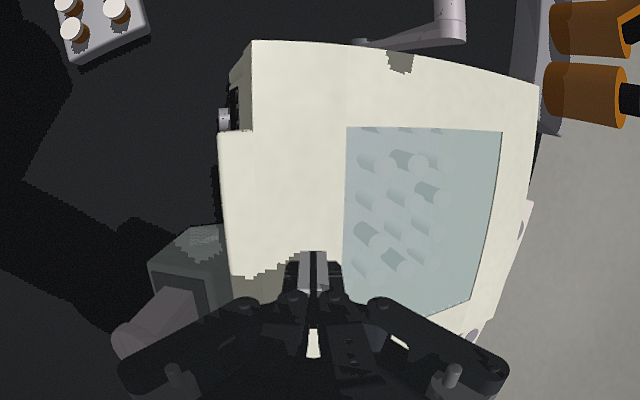

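>>> move_arm:
  series:
    - [0,0,0,0,0,-0.5,0]
    - [0,0,0,0,0,-2,0]
    - [0,0,0,0,-1,-4.5,0]
    - [0,0,0,0,-2,-7,0]

```text
time_s: 9.58
eef_pos: [496.3, -128.1, 200.7]
ee_rot: [0.106, 0.614, 0.77, 0.135]
force: [0.0, 0.0, 0.0]
grip_width: 0.001
```

Run:
```python
from h import *
st(); rel((-230,-50,208),.4995); c=snap('scene','s10'); snap('top','t10'); snap('wrist','w10')
a=cv2.imread('pics/s10.png')[165:305,230:410]; cv2.imwrite('pics/s10z.png',cv2.resize(a,None,fx=4.2,fy=4.2,interpolation=cv2.INTER_CUBIC))
a=cv2.imread('pics/t10.png')[140:260,290:440]; cv2.imwrite('pics/t10z.png',cv2.resize(a,None,fx=5,fy=5,interpolation=cv2.INTER_CUBIC))
```

```text
9.5833 cf [-1.224e+02 -1.000e-01  2.007e+02] z [ 0.338  0.008 -0.941] y [0.941 0.014 0.338] F [0. 0. 0.] j [-0.61  0.17  1.81  0.32  0.95 -0.99]
at [-1.224e+02 -1.000e-01  2.007e+02] F [0. 0. 0.] rel [-0.155, -0.009, 0.013, -4.82, -9.951, -4.357]
```

View pics/s10z.png

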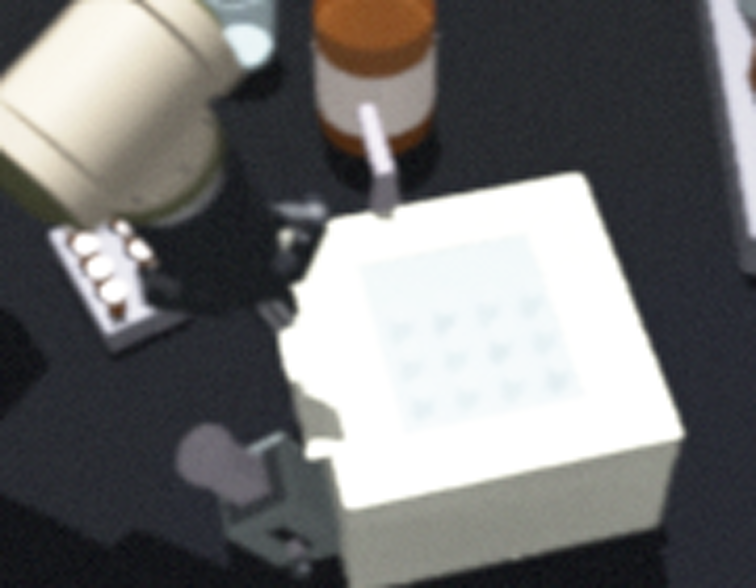

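View pics/t10z.png

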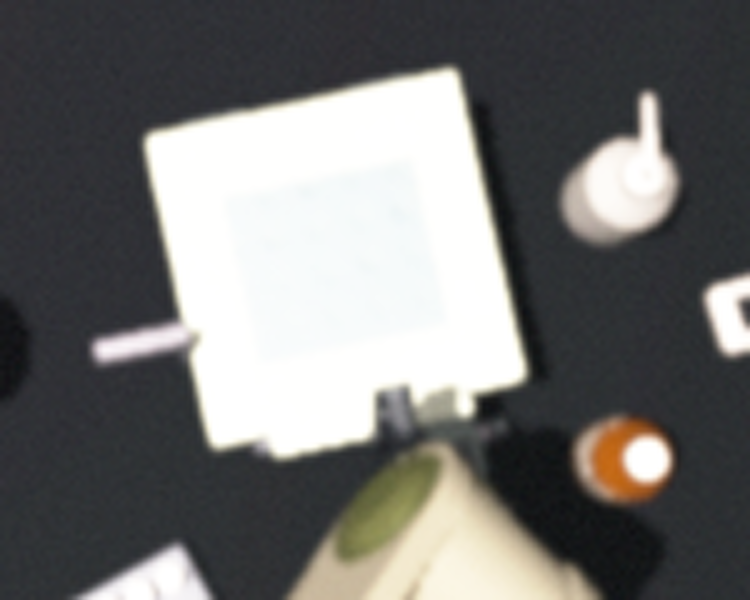

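View pics/w10.png

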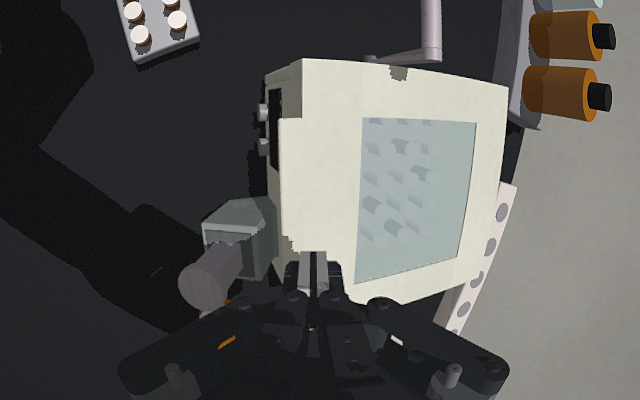

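>>> move_arm:
  series:
    - [0,0,0,-0.5,-2,-1.5,0]
    - [-0.05,0,0,-1.5,-4,-2.5,0]
    - [-0.1,0,0,-2.7,-6,-3.5,0]
    - [-0.155,-0.01,0.01,-3.8,-8,-4,0]
    - [-0.155,-0.01,0.01,-4.8,-10,-4.4,0]

```text
time_s: 10.15
eef_pos: [400.2, -199.9, 207.7]
ee_rot: [0.158, 0.609, 0.752, 0.193]
force: [0.5, -0.7, -0.8]
grip_width: -0.0
```

Run:
```python
from h import *
c=snap('wrist','w11'); st(); rel((-188,-50,131),.4995)
print([fproj(c,w((-188,-50,131))+d).round(0) for d in ([0,0,0],)])
```

```text
10.2 cf [-233.3  -51.9  207.1] z [ 0.48  -0.004 -0.877] y [ 0.877 -0.     0.48 ] F [-0.7 -0.2 -0.6] j [-1.01 -0.    2.03  0.56  1.01 -1.5 ]
at [-233.3  -51.9  207.1] F [-0.7 -0.4 -0.6] rel [0.002, 0.004, -0.0, 0.229, 0.32, 8.855]
[array([315., 206.])]
```

View pics/w11.png

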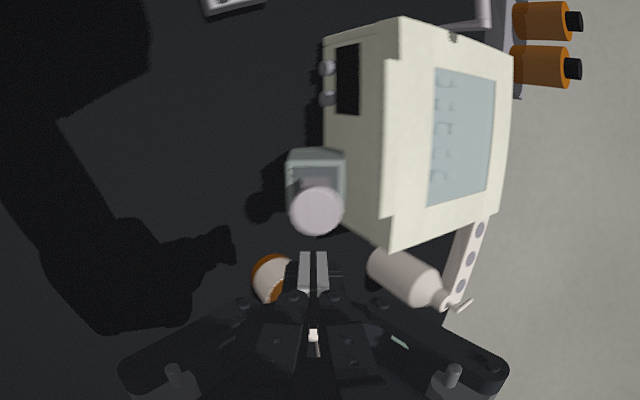

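>>> move_arm:
  series:
    - [0,0,0,0.05,0.3,2,0]
    - [0,0,0,0.05,0.3,4,0]
    - [0,0,0,0.05,0.3,6,0]
    - [0,0,0,0.05,0.3,7,0]
    - [0,0,0,0.05,0.3,7.5,0]

```text
time_s: 10.62
eef_pos: [436.5, -192.6, 140.4]
ee_rot: [0.155, 0.611, 0.752, 0.192]
force: [0.2, 0.4, 0.8]
grip_width: 0.001
```

```bash
cat >> h.py <<'E'
AX=np.array([.479,0,-.878])
def pl():
    s=ctrl.sense(); p=cf(s['eef_pos']); f=Rc.T@s['force']; R=Rt(s)
    d=p-np.array([-188,-50,131]); print(round(s['time_s'],2),'depth',round(d@AX,1),'off',(d-AX*(d@AX)).round(1),'Faxial',round(-f@AX,1),'F',f.round(1))
E
python3 - <<'E'
from h import *
pl();snap('wrist','w12')
E
```

```text
10.62 depth -11.3 off [-0.9 -0.8 -0.5] Faxial 0.6 F [0.2 0.3 0.8]
```

View pics/w12.png

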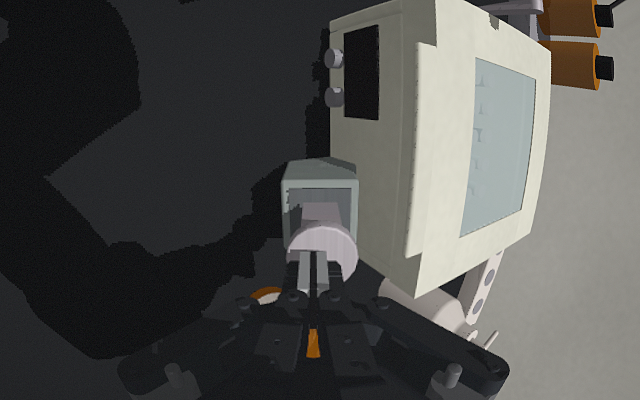

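>>> move_arm:
  series:
    - [0,0,0,0,0.1,0.4,0]
    - [0,0,0,0,0.2,0.8,0]
    - [0,0,0,0,0.2,1.2,0]
    - [0,0,0,0,0.2,1.5,0]
    - [0,0,0,0,0.2,1.8,0]

```text
time_s: 11.08
eef_pos: [446.6, -190.7, 125.9]
ee_rot: [0.156, 0.61, 0.753, 0.192]
force: [-6.8, -0.2, 5.0]
grip_width: -0.001
```

```bash
python3 -c "
from h import *
pl()"
```

```text
11.08 depth 6.4 off [ 1.  -1.   0.5] Faxial 7.6 F [-6.7  1.2  5. ]
```

>>> move_arm:
  series:
    - [0,0,0,0,0,0.2,0]
    - [0,0,0,0,0,0.4,0]
    - [0,0,0,0,0,0.6,0]
    - [0,0,0,0,0,0.8,0]

```text
time_s: 11.42
eef_pos: [450.3, -189.9, 119.1]
ee_rot: [0.156, 0.61, 0.753, 0.192]
force: [-8.2, 0.9, 5.0]
grip_width: 0.0
```

```bash
python3 -c "
from h import *
pl()"
```

```text
11.42 depth 14.2 off [ 1.  -1.   0.5] Faxial 8.1 F [-7.8  2.6  5. ]
```

>>> move_arm:
  series:
    - [0,0,0,0,-0.1,0.1,0]
    - [0,0,0,0,-0.1,0.2,0]
    - [0,0,0,0,-0.1,0.3,0]
    - [0,0,0,0,-0.1,0.4,0]
    - [0,0,0,0,-0.1,0.5,0]

```text
time_s: 11.83
eef_pos: [452.2, -189.5, 115.1]
ee_rot: [0.156, 0.61, 0.753, 0.192]
force: [-3.9, 3.0, 8.2]
grip_width: -0.0
```

```bash
python3 -c "
from h import *
pl()"
```

```text
11.83 depth 18.6 off [ 0.8 -1.   0.4] Faxial 8.8 F [-3.2  3.8  8.2]
```

>>> move_arm:
  series:
    - [0,0,0,0,0,0.1,0]
    - [0,0,0,0,0,0.2,0]
    - [0,0,0,0,0,0.3,0]
    - [0,0,0,0,0,0.4,0]

```text
time_s: 12.17
eef_pos: [454.0, -189.1, 112.0]
ee_rot: [0.156, 0.61, 0.753, 0.192]
force: [-7.1, 1.6, 7.2]
grip_width: -0.004
```

>>> move_arm:
  series:
    - [0,0,0,0,0,0.1,0]
    - [0,0,0,0,0,0.2,0]
    - [0,0,0,0,0,0.3,0]

```text
time_s: 12.42
eef_pos: [455.3, -188.8, 109.7]
ee_rot: [0.157, 0.61, 0.753, 0.192]
force: [-7.7, 0.6, 7.2]
grip_width: 0.001
```

```bash
python3 -c "
from h import *
pl();snap('scene','s13')
a=cv2.imread('pics/s13.png')[225:305,260:340]; b=cv2.imread('pics/s10.png')[225:305,260:340]; cv2.imwrite('pics/s13z.png',cv2.resize(np.hstack([b,a]),None,fx=5,fy=5,interpolation=cv2.INTER_CUBIC))"
```

```text
12.42 depth 24.9 off [ 1.  -1.   0.5] Faxial 9.9 F [-7.4  2.2  7.2]
```

View pics/s13z.png

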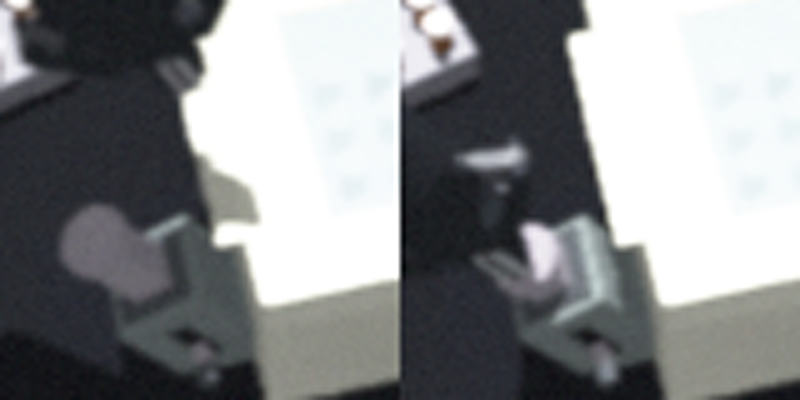

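>>> move_arm:
  series:
    - [0,0,0,0,-0.05,0.1,0]
    - [0,0,0,0,-0.05,0.2,0]
    - [0,0,0,0,-0.05,0.3,0]

```text
time_s: 12.72
eef_pos: [456.6, -188.6, 107.2]
ee_rot: [0.157, 0.609, 0.753, 0.192]
force: [-5.9, 2.4, 7.1]
grip_width: 0.003
```

>>> move_arm:
  series:
    - [0,0,0,0,0,0.1,0]
    - [0,0,0,0,0,0.2,0]
    - [0,0,0,0,0,0.3,0]

```text
time_s: 12.97
eef_pos: [457.9, -188.3, 105.4]
ee_rot: [0.157, 0.609, 0.753, 0.192]
force: [-25.5, 2.7, 27.8]
grip_width: 0.002
```

```bash
python3 -c "
from h import *
pl();snap('scene','s14')
a=cv2.imread('pics/s14.png')[225:305,260:340]; b=cv2.imread('pics/s13.png')[225:305,260:340]; cv2.imwrite('pics/s14z.png',cv2.resize(np.hstack([b,a]),None,fx=5,fy=5,interpolation=cv2.INTER_CUBIC))"
```

```text
12.97 depth 29.9 off [ 1.2 -1.1  0.7] Faxial 36.1 F [-24.4   7.9  27.8]
```

View pics/s14z.png

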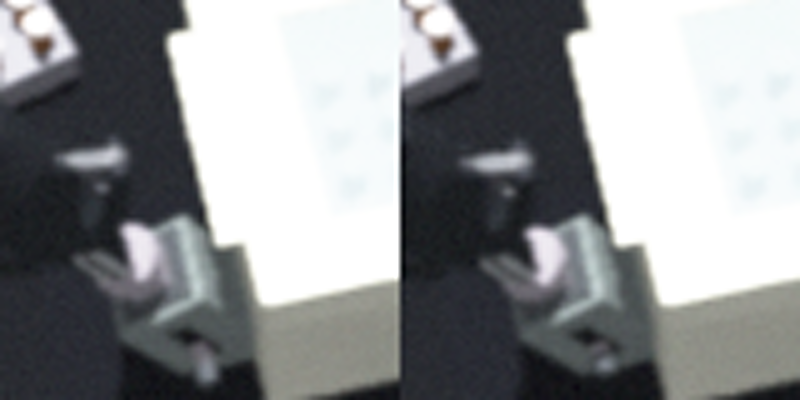

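The hard stop has been reached (36 N) and the knob has moved inwards, from (205,380) to about (605-400,365) in the zoomed views. I'm easing off now.

>>> move_arm:
  series:
    - [0,0,0,0,0,-0.2,0]
    - [0,0,0,0,0,-0.4,0]
    - [0,0,0,0,0,-0.7,0]
    - [0,0,0,0,0,-1.5,0]
    - [0,0,0,0,0,-3,0]

```text
time_s: 13.43
eef_pos: [443.4, -190.9, 131.6]
ee_rot: [0.156, 0.609, 0.754, 0.192]
force: [0.8, -0.4, 0.7]
grip_width: -0.004
```

>>> move_arm:
  series:
    - [0,0,0,0,0,-3,0]
    - [0,0,0,0,0,-6,0]
    - [0,0,0,0,-1,-9,0]
    - [0,0,0,0,-2,-11,0]
    - [0,0,0,0,-3,-12,0]

```text
time_s: 13.85
eef_pos: [360.5, -209.2, 224.9]
ee_rot: [0.158, 0.609, 0.754, 0.191]
force: [0.9, 0.7, 0.8]
grip_width: 0.001
```

>>> move_arm:
  series:
    - [0,0,0,0,0,0,0]
    - [0,0,0,0,0,0,0]
    - [0,0,0,0,0,0,0]

```text
time_s: 14.1
eef_pos: [360.8, -209.1, 224.9]
ee_rot: [0.158, 0.609, 0.754, 0.191]
force: [-0.4, -0.2, 0.1]
grip_width: 0.001
```

```bash
python3 -c "
from h import *
pl();snap('scene','s15');snap('wrist','w15');snap('top','t15')
a=cv2.imread('pics/s15.png')[225:305,260:340]; b=cv2.imread('pics/s10.png')[225:305,260:340]; cv2.imwrite('pics/s15z.png',cv2.resize(np.hstack([b,a]),None,fx=5,fy=5,interpolation=cv2.INTER_CUBIC))"
```

```text
14.1 depth -122.6 off [-25.   -1.3 -13.7] Faxial 0.3 F [-0.4 -0.1  0.1]
```

View pics/s15z.png

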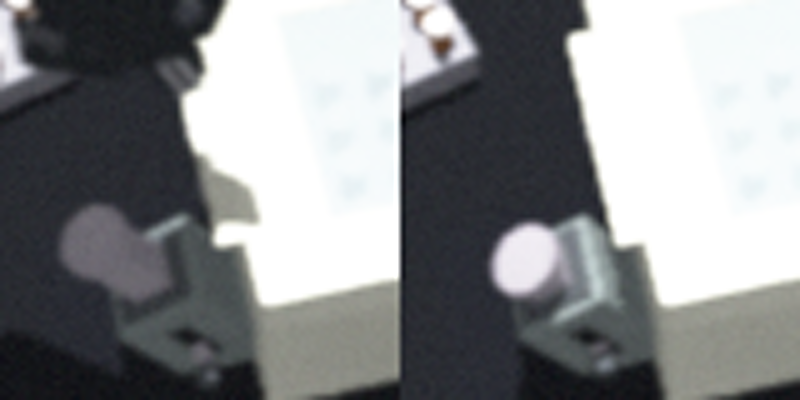

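View pics/s15.png

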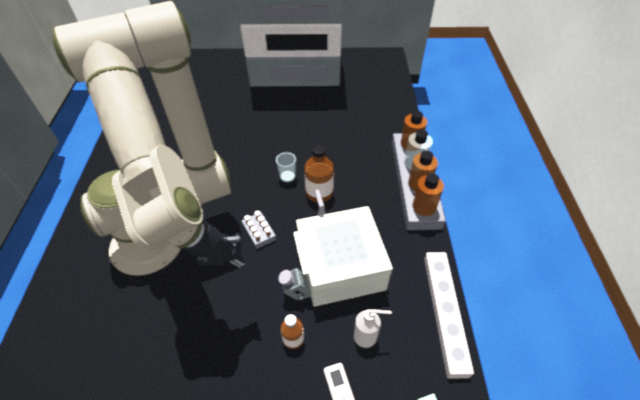

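View pics/w15.png

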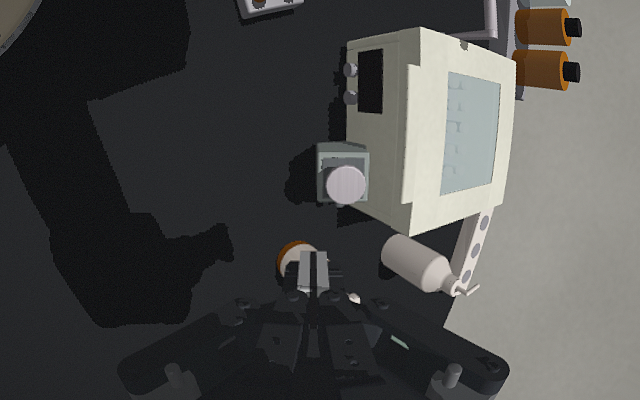

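```bash
python3 -c "
from h import *
c=dict(np.load('pics/s15.npz'));wc=dict(np.load('pics/w15.npz'))
for d in (0,10,20,25,30): 
  X=w(np.array([-188,-50,131])+d*AX); print(d,proj(c,X).round(1),fproj(wc,X).round(0))
print('seen',260+125/5,225+258/5,'wrist 345,185')
print(job.finish_job())"
```

```text
0 [278.2 273.2] [345. 193.]
10 [280.2 274.5] [344. 190.]
20 [282.2 275.7] [343. 187.]
25 [283.2 276.3] [342. 185.]
30 [284.2 276.9] [342. 184.]
seen 285.0 276.6 wrist 345,185
the job is handed in; nothing more can be done
None
```

The chamber is closed: I broke the stay, lowered the hood until it was shut, and pushed the plunger in until it caught. The job was handed in at about 14 s; it reports no verdict, so the results below come from my own checks.

- **Stay:** I pushed the knuckle pin about 24 mm back and down, and the pictures show it past dead centre and folded.
- **Hood:** I lowered it along its arc at about 0.4 rad/s, slowing to about 0.25 rad/s over the last few degrees. The contact force was about 3 N until it seated. After I backed off, the pictures showed it flat on the rim.
- **Plunger:** I pressed along its slope until it met the stop at about 30 mm. After I let go, the scene view put the pad about 25–30 mm in. The wrist view agreed to within a few pixels but cannot fix the depth as closely. The catch knob had moved inwards, though only by a few pixels in the scene camera.
- **Bystanders:** Nothing else looked moved in the last scene picture; I did not measure their positions.

**Stop forces:** these were higher than I intended. The wrist force reached about 37 N when the hood seated and about 38 N at the plunger's stop. Both are sampled readings at the end of a move, so the true peaks could be slightly higher than that; the limit is 45 N.

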